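Strip the embossing carrier and put the dies away

TASK

The steel keeper strip that locks the three brass embossing dies in the green carrier has jammed under its two studs: with the beech block in the gripper, knock the strip lengthwise against the carrier's end stop, without touching the strip with the fingers while it is still locked, and lay the block flat on the bench again. Then lift the freed strip off and lay it in the long wooden tray, and put each die away flat in the tray whose well has its own shape: round, square, oblong.

Things in the scene. Friction and masses are not known exactly. Their poses are not given: they have to be found in the camera images.
- carrier: Dark green fixed plate, 90 x 188 x 8 mm; origin: centre of its underside, y lengthwise. Die seats at x 12, y -54, 0, 54, floor 8 mm up, ribs and fence to 14. On its -x side a ledge 16.6 high (y -54 to 82) bears the strip; at the ledge's +y end a stop, 29 high, face at y 82.6. Two stud heads, 12 mm wide, sprung, underside 26.6 and top 31 mm up, at x -23, y -34 and y 44.
- strip: Steel keeper strip 34 x 140 (y) x 10 mm, origin: centre of underside; black grip in its middle 16 (x) x 30 (y) mm, top 50 mm above underside. Starts locked at x -23, y -12, z 16.6 mm of the carrier, over the dies' feet. Push its -y end (sticks out past the ledge) 24 mm to the carrier's +y, 5 to 18 N, to the stop: the studs then stand in its 20 x 28 mm openings and it lifts straight off. 0.2 kg.
- block: Beech knocking block, 34 mm wide (x), 98 mm long (y, -50 to 48 mm), 44 mm high, 0.16 kg, its -y end faced with brown leather. Origin at the centre of its underside. It starts lying flat on the bench, to the robot's right of the carrier.
- die_round: Round embossing die: steel foot 44 mm diameter, 8 mm thick; on it a brass body 30 mm diameter up to 26 mm, a flower with a ring on top. 0.15 kg. Origin at the centre of its underside. At the start in one of the three seats of the carrier.
- die_square: Square embossing die: steel foot 44 x 44 mm, 8 mm thick; brass body 30 x 30 mm up to 26 mm, a lattice on top. 0.15 kg. Origin at the centre of its underside, axes parallel to its sides. At the start in one of the three seats of the carrier.
- die_oblong: Oblong embossing die: steel foot 44 mm (x) by 28 mm (y), 8 mm thick; brass body 30 mm (x) by 18 mm (y) up to 26 mm, a frame with three beads on top. 0.15 kg. Origin at the centre of its underside. At the start in one of the three seats of the carrier.
- tray_round: Fixed dark wooden tray, 70 x 70 mm, 12 mm high, with a round felt-lined well 58 mm in diameter, 7 mm deep (felt 5 mm above the bench). Origin at the centre of its underside.
- tray_square: Fixed dark wooden tray, 70 x 70 mm, 12 mm high, with a square felt-lined well 58 x 58 mm, 7 mm deep (felt 5 mm above the bench). Origin at the centre of its underside, axes parallel to its sides.
- tray_oblong: Fixed dark wooden tray, 70 x 70 mm, 12 mm high, with an oblong felt-lined well 58 mm (x) by 40 mm (y), 7 mm deep (felt 5 mm above the bench); the oblong die goes in with its length along the well's. Origin at the centre of its underside.
- tray_long: Fixed dark wooden tray, 62 mm (x) by 168 mm (y), 12 mm high, with a felt-lined well 50 x 156 mm, 7 mm deep (felt 5 mm above the bench), for the keeper strip, either way round. Origin at the centre of its underside. To the robot's left of it a green hand press is bolted down (about x 0.53, y 0.28 m from the robot's base, 0.39 m high): keep the arm clear of it.

How it is judged:
By the outcome, as a careful person would: the job done as asked, in the order asked, and still so for the second after the job is handed in, with the robot touching nothing.
It also fails if it takes over 115 s, if anything falls off the work surface, if the arm or the gripper's body presses on something with over 40 N, if the wrist force passes 120 N, or if a joint passes its speed limit or range.

ROBOT

A 7-joint arm with a two-finger parallel gripper is mounted at the origin on a cart in front of the work surface, level with it; the furniture and walls round the work are solid. World frame = base frame: x ahead of the robot, y to its left, z up, the work surface at z = 0. Lengths are in m, angles in rad, forces in N, time in s.
With the tool pointing down it reaches from about 0.425 to 0.925 m from the base axis. Payload 6.8 kg.
Tool frame: the origin (TCP) lies on the centre line of the jaws, within the pads' length; the fingertips stand 22 mm ahead of it and the grasp point (between the pads) lies 3 mm ahead of it; z points along the fingers, y is the line along which they close (so a half turn about z gives the same grasp; the last joint's range is limited). The gripper opens to 88 mm and grips with 3 to 60 N. Pads are 20 mm wide; open, the fingers measure 115 mm over their backs; the gripper's body (75 mm by 178 mm) begins 61 mm behind the grasp point.
Start: joints at [-1.241, 0.477, 0.022, 1.555, -0.011, 1.109, -0.083], TCP at [0.286, 0.611, 0.245] pointing down, gripper open.
Joint ranges: [-2.96, 2.96], [-0.34, 2.1], [-1.41, 1.46], [0.24, 2.44], [-1.37, 4.51], [0.17, 1.92], [-2.96, 2.96]. Speed limits (rad/s): [2.39, 2.39, 3.14, 3.14, 3.14, 3.14, 3.14].

INTERFACE

Orientations are given as a unit quaternion [x, y, z, w].
In Python, from station import bot, solver, viewer, order, spotter gives the robot as it stands. Calls block until the motion is done:
- bot.goto(position, orientation): joint-space move of the TCP to a pose.
- bot.move_l(position, vel=0.15, orientation=None, until_force=None): straight line of the TCP; orientation=None keeps the orientation; vel is the mean speed in m/s. With until_force (N) it stops when the force on the tool has changed by that much, and returns True; else False.
- bot.movej(angles): joint-space move.
- bot.set_gripper(opening, grip_force=None): finger opening in m; grip_force is the grip in N (None keeps the last); returns when the fingers have stopped.
- bot.wait(seconds).
- solver.solve_ik(position, orientation): joint angles nearest the present ones, or None.
- bot.get_state(): the state.
- viewer.get_image(name): name is "side" or "top"; returns the picture (480x640x3 uint8, blue, green, red); there is no depth.
- viewer.camera_model(name): a dict with "fx", "fy", "cx", "cy" (pixels), "xyz" and "orientation" of the camera in the world. Camera axes: x right, y down, z forward; pixel columns grow to the right and rows downward; lengths in m; the calibration is good to about 2 mm. A picture is of the moment at which its call begins. camera_model takes no time and is no camera call.
A pose or a line that the arm cannot do raises bot.IKError and nothing moves.
- order.close_job(): hands the job in; it is judged then, once.
Trained networks look in the newest picture that a camera, given by its name, has taken for a name from the list of things; names that differ only in an ending like _2 or _b are one class to them, and where a whole thing is asked for, a point or a joint stands for the part that bears it (a point fixed in the world has none). Each returns a list of dicts, best first, with "conf" (0 to 1); they miss things now and then, are a little off and sometimes report something else, mostly with a low value. They report only what shows in the picture. A call takes as long as a camera call.
- spotter.masks_of(camera, target): "region" (480x640 bool, what is visible of it) and "extent" ([left, top, width, height] in pixels, round what is visible of it).
- spotter.place_of(camera, target): "at" ([column, row] in pixels: a listed point, or the origin of a listed thing).
The state is a dict: "t": time; "joint_positions": joint angles; "dq": joint speeds; "joint_torque": joint torques, N m; "tcp_pos": TCP position; "eef_rot": TCP orientation; "contact_force": force on the tool from outside, world axes, zero at the start; "wrist_torque": the same for the moment, N m; "finger_gap": finger opening in m; "finger_force": force on a finger pad.
Only numpy, scipy, OpenCV 4.12 (cv2) and the standard library are available. Lean on these libraries where they do the work, as an engineer would, in place of code of your own. Each camera call takes 0.05 s, during which the arm holds its last target. There are 200 camera calls.

## Working session

There is one attempt and no reset: what is moved stays moved. The work goes in short steps, each a Python script; the robot and the scene stay as the last script left them, time stands still between calls to the robot, and variables do not carry over. Pictures are saved under pics/ and viewed, at most 14 in all, crops included, and the job is handed in when it is done.

```bash
ls; mkdir -p pics; cat > h.py <<'E'
import numpy as np, cv2
from station import bot, solver, viewer, order, spotter
from scipy.spatial.transform import Rotation as R
def shot(cam,name):
    im=viewer.get_image(cam); cv2.imwrite('pics/'+name+'.png',im); return im
def cam(c):
    m=viewer.camera_model(c); K=np.array([[m['fx'],0,m['cx']],[0,m['fy'],m['cy']],[0,0,1.]])
    return K,R.from_quat(m['orientation']).as_matrix(),np.array(m['xyz'])
def ray(c,px,z):
    K,Rm,t=cam(c); px=np.atleast_2d(np.array(px,float))
    d=(Rm@np.linalg.inv(K)@np.c_[px,np.ones(len(px))].T).T
    return t+d*((z-t[2])/d[:,2])[:,None]
def proj(c,P):
    K,Rm,t=cam(c); q=(K@Rm.T@(np.atleast_2d(P)-t).T).T
    return q[:,:2]/q[:,2:]
def down(yaw): # tool x axis at heading yaw, z down; closing axis y = heading yaw-90deg
    return (R.from_euler('z',yaw)*R.from_euler('x',np.pi)).as_quat()
E
python3 - <<'E'
from h import *
for c in ('top','side'):
    shot(c,c+'0'); K,Rm,t=cam(c); print(c,K[0,0],K[1,1],t,Rm.round(3).tolist())
    for n in ['carrier','strip','block','die_round','die_square','die_oblong','tray_round','tray_square','tray_oblong','tray_long']:
        p=spotter.place_of(c,n); print(n,[(np.round(d['at'],1).tolist(),round(d['conf'],2)) for d in p[:2]], ray(c,p[0]['at'],0).round(3).tolist() if p else '')
print(bot.get_state())
E
```

```text
pics
top 573.3891224716808 573.3891224716808 [0.39878154 0.03459658 0.8847128 ] [[-0.007, -0.987, 0.163], [-1.0, 0.006, -0.006], [0.005, -0.163, -0.987]]
carrier [([282.8, 288.8], 0.67)] [[0.465, 0.098, 0.0]]
strip [([288.8, 302.8], 0.83)] [[0.443, 0.089, 0.0]]
block [([424.1, 315.9], 0.6)] [[0.422, -0.118, 0.0]]
die_round [([245.1, 275.2], 0.71)] [[0.486, 0.157, 0.0]]
die_square [([314.7, 281.7], 0.65), ([420.8, 316.2], 0.43)] [[0.475, 0.049, 0.0]]
die_oblong [([284.3, 280.5], 0.88)] [[0.477, 0.096, 0.0]]
tray_round [([428.7, 184.9], 0.65)] [[0.628, -0.133, 0.0]]
tray_square [([425.3, 252.5], 0.8)] [[0.52, -0.123, 0.0]]
tray_oblong [([367.0, 202.1], 0.71)] [[0.601, -0.034, 0.0]]
tray_long [([272.4, 207.9], 0.64)] [[0.592, 0.115, 0.0]]
side 503.3443369022716 503.3443369022716 [ 0.05983767 -0.61406204  0.38042792] [[0.82, -0.214, 0.53], [-0.572, -0.341, 0.746], [0.021, -0.915, -0.402]]
carrier [([278.0, 254.8], 0.73)] [[0.464, 0.097, 0.0]]
strip [([269.1, 249.8], 0.72)] [[0.462, 0.124, 0.0]]
block [([325.1, 315.3], 0.96)] [[0.419, -0.115, 0.0]]
die_round [([270.8, 236.8], 0.61)] [[0.4
[... 349 characters left out ...]
ns': array([-1.24112173,  0.47699484,  0.02241899,  1.55540231, -0.01146527,
        1.10928757, -0.08312404]), 'dq': array([-0.00046503,  0.0002162 ,  0.0003763 , -0.00107063, -0.00064484,
       -0.00038408,  0.00073726]), 'joint_torque': array([ 3.22162132e-04, -5.82725680e+01,  1.53372556e+00, -2.72940695e+01,
       -5.43721032e-02,  1.01311400e-02, -5.22655796e-06]), 'tcp_pos': array([0.28617132, 0.611358  , 0.24466677]), 'eef_rot': array([2.17166339e-01, 9.76134612e-01, 1.64453871e-05, 1.54698234e-05]), 'contact_force': array([ 0.24903116, -0.04659964, -0.18595195]), 'wrist_torque': array([ 0.00457433, -0.0147328 , -0.05142651]), 'finger_force': 0.0, 'finger_gap': 0.08775189591845003}
```

```bash
python3 - <<'E'
import cv2
a=cv2.imread('pics/top0.png')[140:380,170:490]; cv2.imwrite('pics/topc.png',cv2.resize(a,(800,600),interpolation=cv2.INTER_CUBIC))
a=cv2.imread('pics/side0.png')[190:370,220:500]; cv2.imwrite('pics/sidec.png',cv2.resize(a,None,fx=2.85,fy=2.85,interpolation=cv2.INTER_CUBIC))
E
```

```text
(no output)
```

View pics/topc.png

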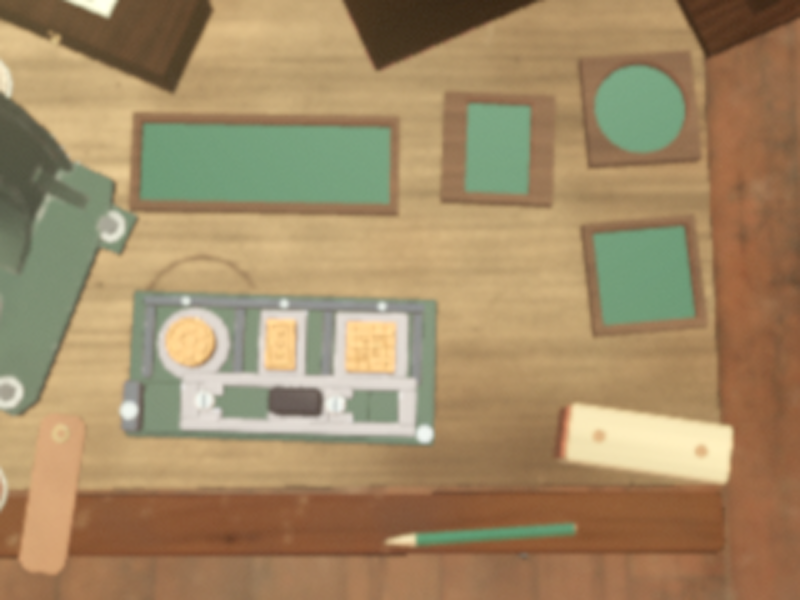

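View pics/sidec.png

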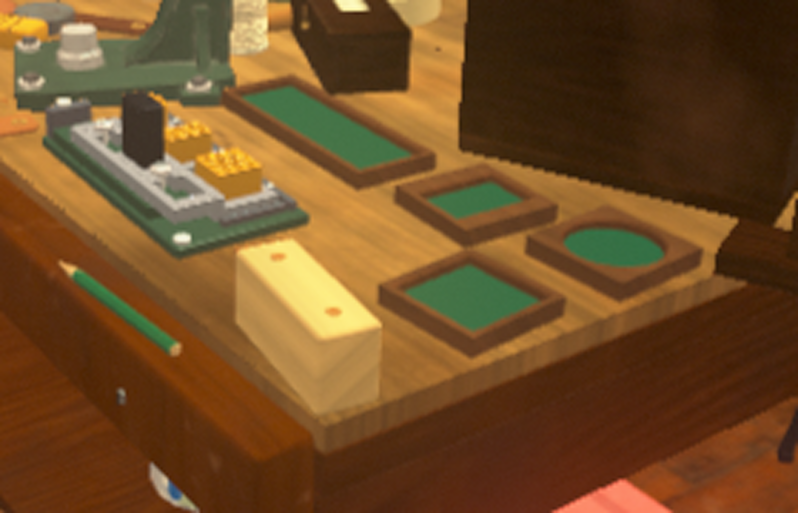

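```bash
cat > fit.py <<'E'
from h import *
def w(pts,z): return ray('top',np.array(pts,float)/2.5+[170,140],z)[:,:2]
def fit(L,W):
    L=np.array(L,float)/1000; lc,wc=L.mean(0),W.mean(0); a=L-lc;b=W-wc
    th=np.arctan2((a[:,0]*b[:,1]-a[:,1]*b[:,0]).sum(),(a*b).sum())
    c,s=np.cos(th),np.sin(th); M=np.array([[c,-s],[s,c]])
    res=(a@M.T-b)*1000
    return np.r_[wc-M@lc,th],np.abs(res).max()
sq=lambda a,b:[(a,b),(a,-b),(-a,-b),(-a,b)] # image TL,TR,BR,BL
P={}
P['tray_long']=fit(sq(31,84),w([(134,114),(398,118),(397,214),(132,210)],.012))
P['tray_oblong']=fit(sq(35,35),w([(445,93),(554,96),(551,206),(442,201)],.012))
P['tray_round']=fit(sq(35,35),w([(580,59),(690,52),(699,160),(589,166)],.012))
P['tray_square']=fit(sq(35,35),w([(582,226),(695,217),(706,325),(594,335)],.012))
P['carrier']=fit([(12,54),(12,-54),(-23,44),(-23,-34)],np.vstack([w([(190,341),(371,347)],.034),w([(204,400),(335,403)],.031)]))
P['carrier_plate']=fit(sq(45,94),w([(135,291),(437,300),(434,443),(127,436)],.008))
P['strip']=fit(sq(17,70),w([(181,376),(417,379),(415,436),(181,430)],.0266))
P['grip']=w([(295,401)],.0666),0
P['block']=fit([(-17,-50),(-17,48),(17,48),(17,-50)],w([(568,404),(733,428),(728,483),(561,461)],.044))
E
python3 - <<'E'
from fit import *
for k,(p,r) in P.items(): print(k,p.round(4),round(r,1))
print('cabinet corner',w([(375,65)],0),'box',w([(175,90),(210,10)],0),'box2',w([(705,50)],0),'bench edge',w([(720,330),(500,490)],0))
x,y,t=P['carrier'][0]
wl=np.array([x,y,0])+ (R.from_euler('z',t).as_matrix()@np.array([[.012,.054,.034],[.012,-.054,.034],[-.023,-.012,.0666],[-.023,.012,.0]]).T).T
wl[3,2]=.0666
print('side proj round,square,grip top',proj('side',wl).round(1), 'crop',((proj('side',wl)-[220,190])*2.85).round())
bx,by,bt=P['block'][0]; q=R.from_euler('z',bt).as_matrix()@np.array([[.017,.048,.044],[-.017,.048,.044],[-.017,-.05,.044],[.017,-.05,.044]]).T
print('block crop',((proj('side',q.T+[bx,by,0])-[220,190])*2.85).round())
E
```

```text
tray_long [ 0.5933  0.1086 -0.02  ] 2.4
tray_oblong [ 0.602  -0.0365 -0.0449] 1.2
tray_round [ 0.627  -0.1258  0.0503] 0.7
tray_square [ 0.5215 -0.125   0.0737] 1.4
carrier [ 0.4672  0.0974 -0.0381] 0.8
carrier_plate [ 0.4671  0.097  -0.0331] 1.4
strip [ 0.4428  0.0865 -0.0254] 1.0
grip [[0.4431 0.0861]] 0
block [ 0.418  -0.1185  2.9976] 1.1
cabinet corner [[0.65999145 0.04000857]] box [[0.64427575 0.16734082]
 [0.69716862 0.14580331]] box2 [[ 0.66869694 -0.17138091]] bench edge [[ 0.48873274 -0.1729948 ]
 [ 0.39198115 -0.03464707]]
side proj round,square,grip top [[270.9 225.7]
 [300.2 246.2]
 [269.8 224.1]
 [263.5 219.7]] crop [[145. 102.]
 [228. 160.]
 [142.  97.]
 [124.  85.]]
block crop [[318. 337.]
 [384. 321.]
 [290. 233.]
 [230. 246.]]
```

```bash
python3 - <<'E'
import cv2
a=cv2.imread('pics/top0.png')[60:380,0:320]; b=cv2.imread('pics/side0.png')[0:320,120:440]
cv2.imwrite('pics/press.png',cv2.resize(cv2.hconcat([a,b]),(800,400),interpolation=cv2.INTER_CUBIC))
from h import *
# heights of the press box edges projected, for reference
print(proj('side',[[.53,.28,0],[.53,.28,.39],[.53,.28,.1]]).round(),proj('top',[[.53,.28,0],[.53,.28,.39],[.53,.28,.1]]).round())
E
```

```text
[[261. 217.]
 [255.  16.]
 [260. 171.]] [[166. 248.]
 [ 47. 184.]
 [147. 237.]]
```

View pics/press.png

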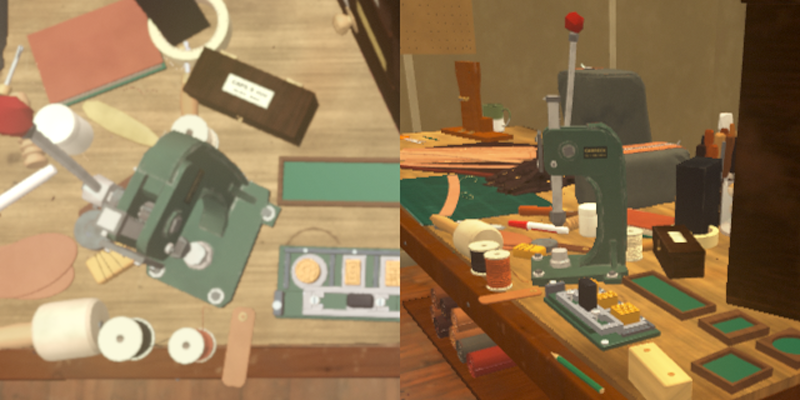

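```bash
python3 - <<'E'
from h import *
print('base corners',ray('top',[[224,224],[185,302],[116,268]],.02).round(3))
for z in (.02,.1,.2): print('col edge side',ray('side',[[299,215],[299,190],[299,160]],z).round(3).tolist(),'top',ray('top',[[198,204],[160,165]],z).round(3).tolist())
E
```

```text
base corners [[0.563 0.188 0.02 ]
 [0.444 0.243 0.02 ]
 [0.496 0.349 0.02 ]]
col edge side [[0.576, 0.203, 0.02], [0.665, 0.345, 0.02], [0.816, 0.583, 0.02]] top [[0.595, 0.228, 0.02], [0.657, 0.289, 0.02]]
col edge side [[0.461, 0.022, 0.1], [0.531, 0.132, 0.1], [0.648, 0.318, 0.1]] top [[0.576, 0.21, 0.1], [0.633, 0.266, 0.1]]
col edge side [[0.318, -0.205, 0.2], [0.363, -0.134, 0.2], [0.438, -0.015, 0.2]] top [[0.554, 0.188, 0.2], [0.603, 0.236, 0.2]]
```

```bash
cat >> h.py <<'E'
def st(tag=''):
    s=bot.get_state(); print(tag,'t',round(s['t'],2),'tcp',np.round(s['tcp_pos'],4),'gap',round(s['finger_gap'],4),'F',np.round(s['contact_force'],1),'fp',round(s['finger_force'],1),'q',np.round(s['joint_positions'],2)); return s
C=np.array([.4672,.0972]); CY=-.036
def c2w(x,y,z): # carrier mm -> world m
    c,s=np.cos(CY),np.sin(CY); return [C[0]+(c*x-s*y)/1000,C[1]+(s*x+c*y)/1000,z/1000]
E
python3 - <<'E'
from h import *
H=np.pi/2
print(solver.solve_ik([.286,.611,.5],bot.get_state()['eef_rot']))
for p,yaw in [([.55,-.16,.5],H),([.419,-.117,.03],2.9976-H),(c2w(-25,-132,47),H+CY),(c2w(12,0,28),CY),(c2w(12,0,28),CY+np.pi),([.602,-.0365,.037],np.pi),([.602,-.0365,.037],0),([.627,-.126,.037],0),([.593,.1086,.05],H)]:
    q=solver.solve_ik(p,down(yaw)); print(np.round(p,3),round(yaw,2),None if q is None else np.round(q,2))
E
```

```text
[-1.25726209  0.37682136  0.04967544  1.14735644 -0.01826656  1.61779224
 -0.07895055]
[ 0.55 -0.16  0.5 ] 1.57 [-0.53  0.22  0.89  1.45 -0.17  1.56  0.35]
[ 0.419 -0.117  0.03 ] 1.43 [-0.35  0.53  0.59  2.3  -0.66  0.48  0.63]
[ 0.437 -0.034  0.047] 1.53 [-0.42  0.45  0.43  2.28 -0.4   0.48  0.3 ]
[0.479 0.097 0.028] -0.04 [-0.69  0.56  0.46  2.17 -0.5   0.51 -1.46]
[0.479 0.097 0.028] 3.11 [-0.4   0.51  0.09  2.15 -0.09  0.48  1.3 ]
[ 0.602 -0.036  0.037] 3.14 [-0.15  0.63  0.15  1.88 -0.15  0.64  1.65]
[ 0.602 -0.036  0.037] 0 [-0.47  0.71  0.59  1.9  -0.59  0.71 -1.1 ]
[ 0.627 -0.126  0.037] 0 [-0.39  0.8   0.71  1.82 -0.71  0.8  -0.87]
[0.593 0.109 0.05 ] 1.57 [-0.59  0.64  0.42  1.89 -0.39  0.69  0.06]
```

```bash
python3 - <<'E'
from h import *
H=np.pi/2
bot.move_l([.286,.611,.5],vel=.3); st('up')
bot.goto([.5,-.14,.4],down(H)); st('swing')
bot.goto([.419,-.117,.14],down(2.9976-H)); bot.set_gripper(.05); st('over')
shot('side','s1')
bot.move_l([.419,-.117,.030],vel=.08,until_force=15); st('down')
bot.set_gripper(.02,50); st('grip')
shot('side','s2')
a=cv2.imread('pics/s1.png')[130:430,180:500]; b=cv2.imread('pics/s2.png')[130:430,180:500]
cv2.imwrite('pics/s12.png',cv2.resize(cv2.hconcat([a,b]),(800,375)))
E
```

```text
up t 2.1 tcp [0.2858 0.6107 0.4981] gap 0.0879 F [ 0.8 -0.2 -0.6] fp 0.0 q [-1.26  0.38  0.05  1.15 -0.02  1.62 -0.08]
swing t 4.88 tcp [ 0.5005 -0.139   0.4   ] gap 0.0877 F [ 0.   0.3 -0.2] fp 0.0 q [-0.72  0.12  0.99  1.75 -0.1   1.33  0.29]
over t 6.68 tcp [ 0.419 -0.117  0.14 ] gap 0.0501 F [ 0.6 -0.6 -1. ] fp 0.0 q [-0.7   0.38  1.02  2.25 -0.48  0.75  0.5 ]
down t 8.26 tcp [ 0.4193 -0.117   0.0303] gap 0.0496 F [ 0.6  1.2 -0.1] fp 0.0 q [-0.43  0.57  0.7   2.3  -0.77  0.52  0.75]
grip t 8.66 tcp [ 0.4191 -0.1169  0.0302] gap 0.0338 F [-0.5  1.   4.6] fp 50.0 q [-0.43  0.57  0.7   2.3  -0.77  0.52  0.75]
```

View pics/s12.png

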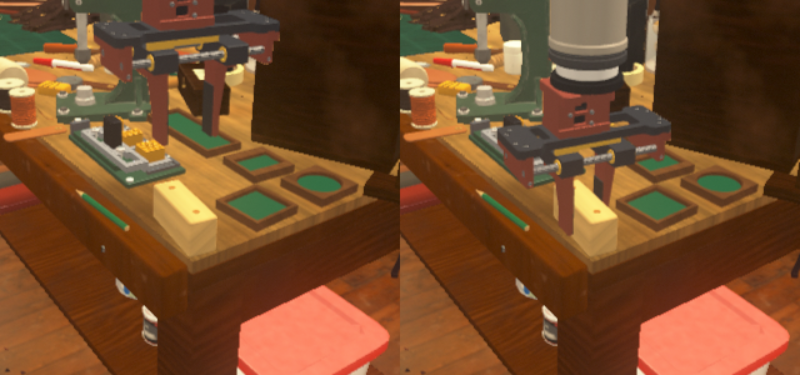

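```bash
python3 - <<'E'
from h import *
H=np.pi/2
bot.move_l([.419,-.117,.11],vel=.12); st('lift')
bot.goto(c2w(-25,-150,110),down(H+CY))
bot.move_l(c2w(-25,-150,47),vel=.08); st('low')
im=shot('top','t3'); im2=shot('side','s3')
a=im[220:340,240:400]; b=im2[200:320,220:380]
cv2.imwrite('pics/ts3.png',cv2.resize(cv2.hconcat([a,b]),(800,300),interpolation=cv2.INTER_CUBIC))
E
```

```text
lift t 9.53 tcp [ 0.4186 -0.1167  0.1096] gap 0.0338 F [-0.5  0.3 -1.4] fp 50.0 q [-0.63  0.43  0.93  2.27 -0.56  0.68  0.57]
low t 10.83 tcp [ 0.437  -0.0521  0.0472] gap 0.0338 F [-0.6  0.2 -1.5] fp 50.0 q [-0.61  0.54  0.73  2.29 -0.71  0.55  0.65]
```

View pics/ts3.png

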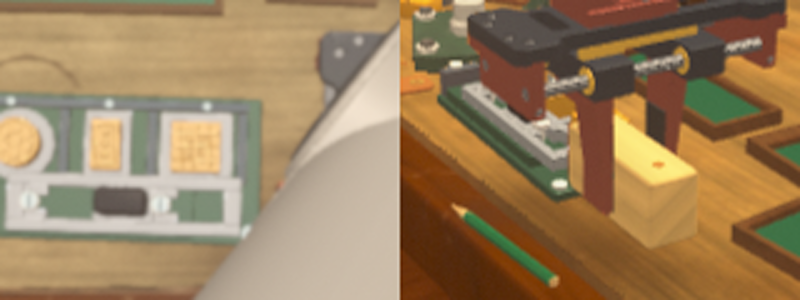

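```bash
python3 - <<'E'
from h import *
def cy(): 
    p=bot.get_state()['tcp_pos']; d=(R.from_euler('z',-CY).as_matrix()@np.r_[np.array(p[:2])-C,0])*1000; return d[:2].round(1)
for y in [-138,-132,-126,-120,-114,-109]:
    r=bot.move_l(c2w(-25,y,47),vel=.03,until_force=32); s=bot.get_state(); print(y,r,cy(),s['contact_force'].round(1),s['finger_gap'].round(4))
    if r: break
else:
    r=bot.move_l(c2w(-25,-103,47),vel=.02,until_force=32); s=bot.get_state(); print(r,cy(),s['contact_force'].round(1))
st()
E
```

```text
Traceback (most recent call last):
AttributeError: 'float' object has no attribute 'round'
```

```bash
python3 - <<'E'
from h import *
def cy(): 
    p=bot.get_state()['tcp_pos']; d=(R.from_euler('z',-CY).as_matrix()@np.r_[np.array(p[:2])-C,0])*1000; return d[:2].round(1)
print(cy())
for y in [-132,-126,-120,-114,-109,-106,-103]:
    r=bot.move_l(c2w(-25,y,47),vel=.03,until_force=32); s=bot.get_state(); print(y,r,cy(),np.round(s['contact_force'],1))
    if r: break
st(); shot('side','s4')
E
```

```text
[ -25.  -137.8]
-132 False [ -25.  -131.8] [ 0.  -0.9 -1.4]
-126 False [ -24.8 -126.6] [-0.1 -4.6  0.2]
-120 False [ -24.8 -120.4] [-0.1 -4.2 -0.7]
-114 False [ -25.2 -113.1] [ 0.9  0.3 -0.9]
-109 False [ -25.  -108.5] [-0.5  0.2 -1.3]
-106 False [ -25.  -105.7] [-0.9 -1.3 -1. ]
-103 False [ -25.  -104.8] [-0.5 -6.5  0.6]
 t 13.7 tcp [ 0.4384 -0.0067  0.0471] gap 0.0341 F [-0.5 -6.5  0.6] fp 50.0 q [-0.72  0.54  0.74  2.29 -0.72  0.55  0.55]
```

```bash
python3 - <<'E'
from h import *
def cy(): 
    p=bot.get_state()['tcp_pos']; d=(R.from_euler('z',-CY).as_matrix()@np.r_[np.array(p[:2])-C,0])*1000; return d[:2].round(1)
for y in [-101.5,-100,-98.5,-97]:
    r=bot.move_l(c2w(-25,y,47),vel=.02,until_force=25); bot.wait(.15); s=bot.get_state(); print(y,r,cy(),np.round(s['contact_force'],1))
    if r or abs(s['contact_force'][1])>25: break
im2=shot('side','s5'); im=shot('top','t5')
a=im[220:340,200:360]; b=im2[180:300,210:370]
cv2.imwrite('pics/ts5.png',cv2.resize(cv2.hconcat([a,b]),(800,300),interpolation=cv2.INTER_CUBIC)); st()
E
```

```text
-101.5 False [ -25.  -104.7] [ -1.9 -10.    2. ]
-100 False [ -25.  -104.6] [ -1.7 -14.3   3.5]
-98.5 False [ -25.1 -104.5] [ -2.  -17.3   4.3]
-97 False [ -25.1 -104.4] [ -3.4 -22.6   6.5]
 t 15.45 tcp [ 0.4383 -0.0062  0.0475] gap 0.0343 F [ -2.9 -23.3   6.2] fp 50.0 q [-0.74  0.54  0.75  2.29 -0.72  0.55  0.54]
```

View pics/ts5.png

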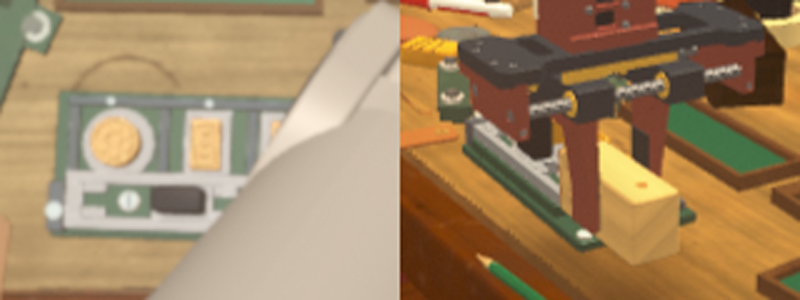

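```bash
python3 - <<'E'
from h import *
H=np.pi/2
bot.move_l(c2w(-25,-104,47),vel=.05)
bot.move_l(c2w(-25,-150,47),vel=.1); bot.move_l(c2w(-25,-150,110),vel=.15)
bot.goto([.425,-.11,.11],down(2.9976-H))
bot.move_l([.425,-.11,.034],vel=.1); bot.move_l([.425,-.11,.0295],vel=.02,until_force=6); st('set')
bot.set_gripper(.05); bot.move_l([.425,-.11,.13],vel=.15); st()
bot.goto([.5,-.16,.25],down(H))
im=shot('top','t6'); im2=shot('side','s6')
for n in ('strip','block'):
  for c in ('top','side'):
    p=spotter.place_of(c,n); print(n,c,[(np.round(d['at'],1),round(d['conf'],2),ray(c,d['at'],0 if n=='block' else .0166).round(4)) for d in p[:1]])
a=im[220:380,200:440]; b=im2[170:330,210:450]
cv2.imwrite('pics/ts6.png',cv2.resize(cv2.hconcat([a,b]),(800,267),interpolation=cv2.INTER_CUBIC)); st()
E
```

```text
set t 18.46 tcp [ 0.4256 -0.1099  0.0302] gap 0.0334 F [-1.   0.8  7.1] fp 50.0 q [-0.45  0.57  0.7   2.29 -0.78  0.52  0.73]
 t 19.76 tcp [ 0.4246 -0.1097  0.1295] gap 0.0502 F [-0.2  1.2 -1. ] fp 0.0 q [-0.69  0.41  0.99  2.25 -0.52  0.73  0.52]
strip top [(array([274.3, 299.3]), 0.91, array([[0.4477, 0.1098, 0.0166]]))]
strip side [(array([263.6, 243.3]), 0.64, array([[0.4495, 0.1216, 0.0166]]))]
block top [(array([415.9, 313.5]), 0.56, array([[ 0.4254, -0.1056,  0.    ]]))]
block side [(array([326.5, 309.9]), 0.59, array([[ 0.4288, -0.1044,  0.    ]]))]
 t 20.71 tcp [ 0.4991 -0.1593  0.2489] gap 0.0501 F [ 0.1 -0.9  0.8] fp 0.0 q [-0.65  0.36  1.06  1.95 -0.37  1.04  0.58]
```

View pics/ts6.png

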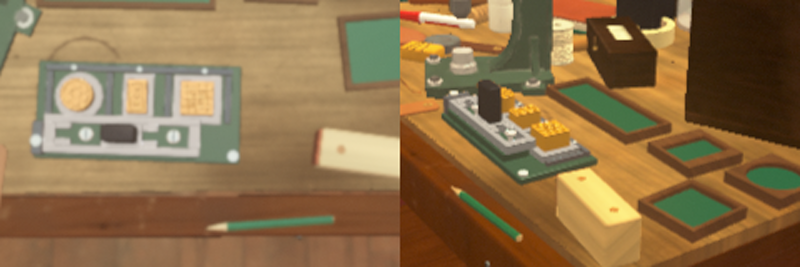

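```bash
python3 - <<'E'
from h import *
H=np.pi/2
print(ray('top',[[271.4,299.2]],.0666),c2w(-23,12,0))
p=c2w(-23,12,59); q=down(H+CY)
bot.goto([p[0],p[1],.15],q); bot.set_gripper(.038)
bot.move_l(p,vel=.08,until_force=8); st('at')
bot.set_gripper(.005,35); st('grip')
r=bot.move_l([p[0],p[1],.100],vel=.06,until_force=25); st('lift %s'%r)
im=shot('top','t7'); im2=shot('side','s7')
a=im[220:380,200:440]; b=im2[120:320,200:500]
cv2.imwrite('pics/s7c.png',cv2.resize(b,(600,400),interpolation=cv2.INTER_CUBIC))
E
```

```text
[[0.44500965 0.10963106 0.0666    ]] [np.float64(0.44464680908448395), np.float64(0.11002004600336071), 0.0]
at t 23.54 tcp [0.4449 0.1101 0.0593] gap 0.038 F [ 0.4  0.6 -0.2] fp 0.0 q [-0.99  0.55  0.78  2.24 -0.7   0.61  0.27]
grip t 24.02 tcp [0.4447 0.1101 0.0591] gap 0.0159 F [-1.1  0.4  2.4] fp 35.0 q [-0.99  0.55  0.78  2.24 -0.7   0.61  0.27]
lift False t 24.85 tcp [0.4445 0.1101 0.0999] gap 0.0161 F [ 0.3  0.6 -2. ] fp 35.0 q [-1.08  0.48  0.88  2.23 -0.6   0.69  0.19]
```

View pics/s7c.png

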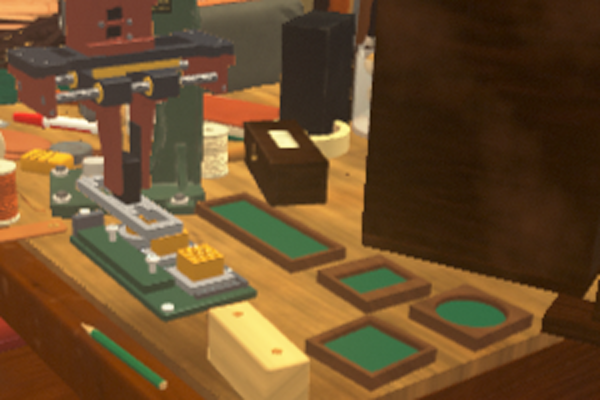

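```bash
python3 - <<'E'
from h import *
H=np.pi/2
p=bot.get_state()['tcp_pos']; bot.move_l([p[0],p[1],.125],vel=.15)
x,y=.592,.1086; q=down(H-.02)
bot.goto([x,y,.125],q); bot.move_l([x,y,.055],vel=.1); r=bot.move_l([x,y,.0465],vel=.03,until_force=6); st('down %s'%r)
bot.set_gripper(.036); bot.move_l([x,y,.14],vel=.15); st()
bot.goto(c2w(12,0,120),down(CY)); bot.set_gripper(.03); st('over oblong')
im=shot('side','s8'); cv2.imwrite('pics/s8c.png',cv2.resize(im[120:320,200:500],(600,400),interpolation=cv2.INTER_CUBIC))
E
```

```text
down True t 27.07 tcp [0.5926 0.1088 0.0475] gap 0.0158 F [-0.4 -0.5  3.8] fp 35.0 q [-0.81  0.74  0.74  1.91 -0.71  0.77  0.31]
 t 28.38 tcp [0.5914 0.1088 0.1393] gap 0.0361 F [-0.3  0.2 -0.2] fp 0.0 q [-0.89  0.63  0.86  1.87 -0.59  0.92  0.23]
over oblong t 29.87 tcp [0.4794 0.0967 0.12  ] gap 0.0302 F [-0.1 -0.4  0.4] fp 0.0 q [-1.22  0.75  1.26  2.15 -0.91  0.96 -1.02]
```

View pics/s8c.png

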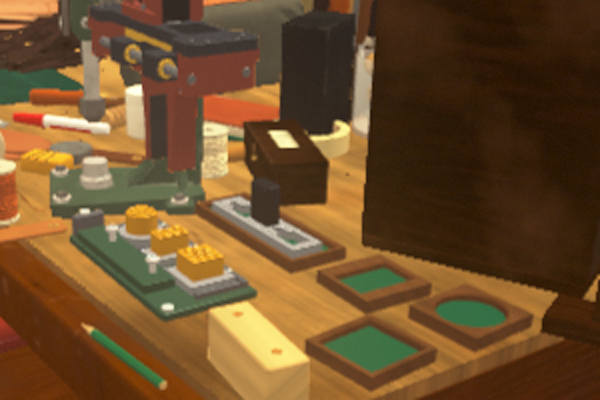

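```bash
python3 - <<'E'
from h import *
q=solver.solve_ik(c2w(12,0,120),down(CY+np.pi)); print(np.round(q,2))
print(ray('top',[[282.8,278.2]],.034),c2w(12,0,0))
bot.goto(c2w(12,0,120),down(CY+np.pi)); st()
z=19.5+22
bot.move_l(c2w(12,0,z),vel=.08,until_force=8); st('down')
bot.set_gripper(.005,35); st('grip')
bot.move_l(c2w(12,0,100),vel=.1); st('lift')
x,y=.602,-.0365; Q=down(np.pi-.045)
bot.goto([x,y,.1],Q)
b=z/1000-.008
bot.move_l([x,y,b+.012],vel=.1); r=bot.move_l([x,y,b+.004],vel=.03,until_force=6); st('placed %s'%r)
bot.set_gripper(.028); bot.move_l([x,y,.12],vel=.15); st()
im=shot('side','s9'); cv2.imwrite('pics/s9c.png',cv2.resize(im[120:320,200:500],(600,400),interpolation=cv2.INTER_CUBIC))
E
```

```text
[-1.22  0.75  1.27  2.15 -0.91  0.96 -1.02]
[[0.47780069 0.09596025 0.034     ]] [np.float64(0.47919222483977175), np.float64(0.09676809330595357), 0.0]
 t 30.17 tcp [0.4792 0.0968 0.12  ] gap 0.0298 F [0.8 0.3 0.6] fp 0.0 q [-1.22  0.75  1.27  2.15 -0.91  0.96 -1.02]
down t 31.3 tcp [0.4795 0.0967 0.0418] gap 0.0298 F [1.8 0.  0. ] fp 0.0 q [-1.11  0.83  1.08  2.19 -1.08  0.83 -0.91]
grip t 31.65 tcp [0.4794 0.097  0.0418] gap 0.0174 F [0.8 1.  4.4] fp 35.0 q [-1.11  0.83  1.08  2.19 -1.08  0.83 -0.91]
lift t 32.38 tcp [0.4788 0.0969 0.0996] gap 0.0178 F [-0.2  0.3 -1.5] fp 35.0 q [-1.19  0.77  1.22  2.17 -0.95  0.92 -1.  ]
placed True t 35.7 tcp [ 0.6028 -0.0365  0.0387] gap 0.0176 F [-0.2  0.7  5.2] fp 35.0 q [-0.28  0.64  0.33  1.89 -0.32  0.66  1.76]
 t 36.81 tcp [ 0.6015 -0.0363  0.1194] gap 0.0278 F [-0.   0.7 -0.9] fp 0.0 q [-0.33  0.53  0.38  1.86 -0.26  0.8   1.72]
```

View pics/s9c.png

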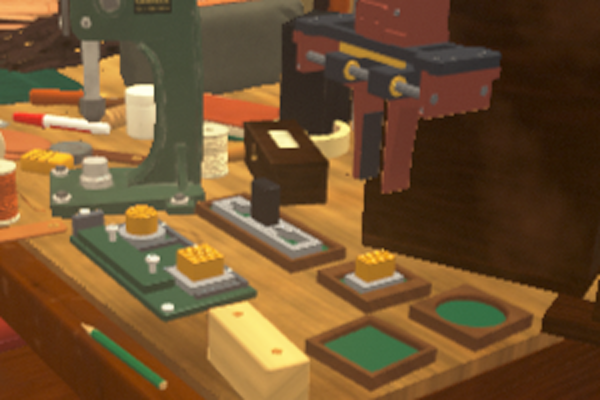

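```bash
python3 - <<'E'
from h import *
z=19.5+22; b=z/1000-.008
bot.goto(c2w(12,-54,110),down(CY)); bot.set_gripper(.042); st()
bot.move_l(c2w(12,-54,z),vel=.08,until_force=8); st('down')
bot.set_gripper(.005,35); st('grip')
bot.move_l(c2w(12,-54,100),vel=.1); st('lift')
x,y=.5215,-.125; Q=down(.074)
bot.goto([x,y,.11],Q); st()
bot.move_l([x,y,b+.012],vel=.1); r=bot.move_l([x,y,b+.004],vel=.03,until_force=6); st('placed %s'%r)
bot.set_gripper(.041); bot.move_l([x,y,.12],vel=.15); st()
# round: closing dir carrier (-cos30, sin30) -> heading = that +90deg
yaw=CY+np.radians(150)-np.pi/2
bot.goto(c2w(12,54,120),down(yaw)); st('over round')
im=shot('side','s10'); im2=shot('top','t10')
cv2.imwrite('pics/s10c.png',cv2.resize(cv2.hconcat([im[120:320,200:500],im2[140:340,180:480]]),(800,267),interpolation=cv2.INTER_CUBIC))
E
```

```text
t 39.58 tcp [0.4773 0.0428 0.11  ] gap 0.042 F [ 0.1 -0.2  0.1] fp 0.0 q [-1.09  0.7   1.2   2.18 -0.88  0.89 -0.94]
down t 40.58 tcp [0.4775 0.0427 0.0418] gap 0.042 F [ 0.2 -0.2  0.6] fp 0.0 q [-0.98  0.78  1.03  2.21 -1.03  0.77 -0.84]
grip t 40.93 tcp [0.4775 0.043  0.0418] gap 0.0298 F [0.  0.5 3.4] fp 35.0 q [-0.98  0.77  1.03  2.21 -1.03  0.78 -0.84]
lift t 41.67 tcp [0.4769 0.043  0.0996] gap 0.0301 F [ 0.2  0.1 -2.4] fp 35.0 q [-1.07  0.71  1.17  2.19 -0.9   0.87 -0.93]
 t 42.4 tcp [ 0.521  -0.1247  0.1093] gap 0.0295 F [ 0.8 -0.4 -2.2] fp 35.0 q [-0.65  0.71  1.08  2.05 -0.83  0.9  -0.6 ]
placed True t 43.49 tcp [ 0.5221 -0.1251  0.0387] gap 0.03 F [-0.4  1.1  4.8] fp 35.0 q [-0.56  0.79  0.95  2.08 -0.95  0.79 -0.51]
 t 44.61 tcp [ 0.5212 -0.1246  0.1194] gap 0.0409 F [-0.3  0.5  0.2] fp 0.0 q [-0.67  0.7   1.1   2.04 -0.81  0.92 -0.61]
over round t 45.68 tcp [0.4815 0.1492 0.12  ] gap 0.0412 F [ 0.  -1.2  0. ] fp 0.0 q [-1.17  0.56  0.99  2.11 -0.66  0.81 -0.33]
```

View pics/s10c.png

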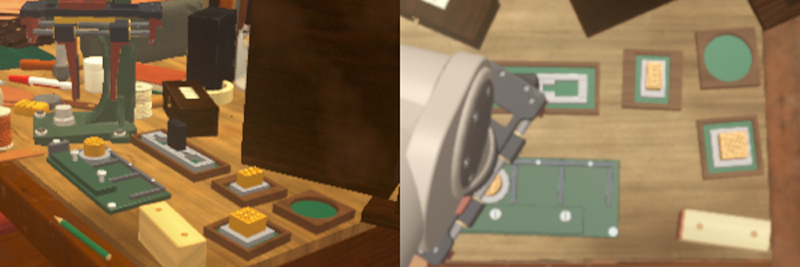

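```bash
python3 - <<'E'
from h import *
z=19.5+22; b=z/1000-.008
bot.move_l(c2w(12,54,z),vel=.08,until_force=8); st('down')
bot.set_gripper(.005,35); st('grip')
bot.move_l(c2w(12,54,110),vel=.1); st('lift')
x,y=.625,-.1255; Q=down(0)
bot.goto([x,y,.12],Q); st()
bot.move_l([x,y,b+.012],vel=.1); r=bot.move_l([x,y,b+.004],vel=.03,until_force=6); st('placed %s'%r)
bot.set_gripper(.041); bot.move_l([x,y,.13],vel=.15); st()
bot.goto([.5,0,.35],down(np.pi/2)); st()
im=shot('side','s11'); im2=shot('top','t11')
cv2.imwrite('pics/s11c.png',cv2.resize(cv2.hconcat([im[170:370,200:500],im2[140:340,180:480]]),(800,267),interpolation=cv2.INTER_CUBIC))
E
```

```text
down t 46.92 tcp [0.4815 0.1508 0.0419] gap 0.0411 F [-0.1  0.9  0.2] fp 0.0 q [-1.05  0.67  0.82  2.15 -0.82  0.67 -0.22]
grip t 47.27 tcp [0.4813 0.151  0.0418] gap 0.0292 F [-0.6  0.4  4.1] fp 35.0 q [-1.05  0.67  0.82  2.15 -0.82  0.67 -0.22]
lift t 48.1 tcp [0.4807 0.1508 0.1096] gap 0.029 F [ 0.4  0.1 -1.7] fp 35.0 q [-1.16  0.58  0.96  2.12 -0.68  0.79 -0.32]
 t 49.29 tcp [ 0.6249 -0.1237  0.1194] gap 0.0294 F [ 0.4  0.  -1.4] fp 35.0 q [-0.6   0.87  1.11  1.8  -0.89  1.08 -0.72]
placed True t 50.49 tcp [ 0.6255 -0.1257  0.0381] gap 0.0294 F [1.8 0.1 0.8] fp 35.0 q [-0.55  0.96  1.01  1.83 -1.    0.96 -0.65]
 t 51.68 tcp [ 0.6246 -0.125   0.1293] gap 0.041 F [ 1.3  0.7 -0.6] fp 0.0 q [-0.61  0.86  1.12  1.8  -0.88  1.09 -0.73]
 t 52.77 tcp [4.999e-01 3.000e-04 3.495e-01] gap 0.0411 F [ 0.1 -1.   0.6] fp 0.0 q [-1.23  0.17  1.27  1.88 -0.18  1.22  0.1 ]
```

View pics/s11c.png

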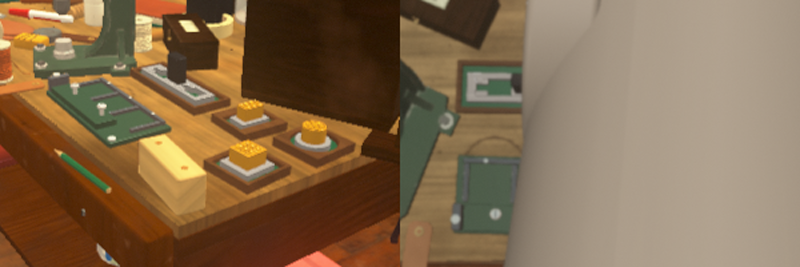

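```bash
python3 - <<'E'
from h import *
im=cv2.imread('pics/s11.png'); cv2.imwrite('pics/s11z.png',cv2.resize(im[200:320,300:480],(780,520),interpolation=cv2.INTER_CUBIC))
E
```

```text
(no output)
```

View pics/s11z.png

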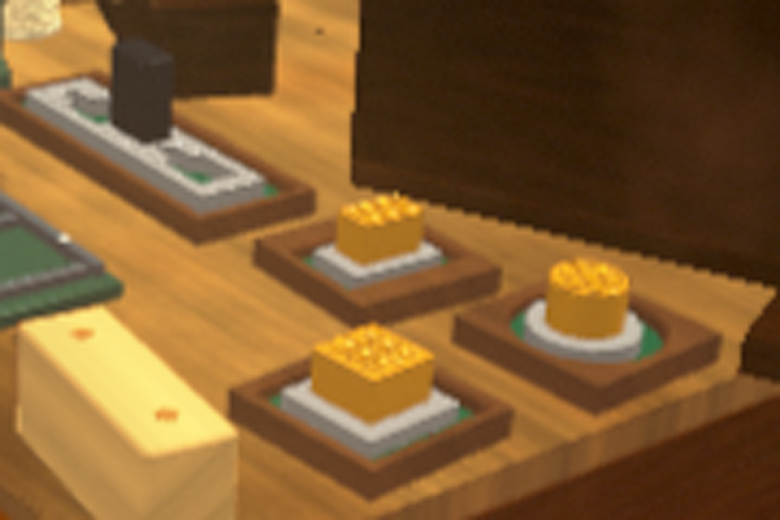

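```bash
python3 -c "
from h import *
print(order.close_job()); st()"
```

```text
the job is handed in; nothing more can be done
None
the job is handed in; nothing more can be done
```

I knocked the strip free with the block and laid it in the long tray. The block lies flat on the bench, each die sits flat in its matching tray, and I handed the job in at about 53 s.

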